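# Stand the toppled bottle and carton back up off the preheater

## Robot

A 6-joint arm with a two-finger parallel gripper is mounted at the origin on the work surface. World frame = base frame: x ahead of the robot, y to its left, z up, the work surface at z = 0. Lengths are in mm, angles in rad, forces in N, time in s.
With the tool pointing down it reaches from about 275 to 725 mm from the base axis. Payload 15.9 kg.
Tool frame: the origin (TCP) lies at the centre of the arm's flange, where the gripper is bolted on; the fingertips stand 173 mm ahead of it and the grasp point (between the pads) lies 155 mm ahead of it (bot.tcp_to_tips is the z of the fingertips in the tool frame, in mm); z points along the fingers, y is the line along which they close (so a half turn about z gives the same grasp; the last joint's range is limited). The gripper opens to 85 mm and grips with 20 to 120 N. Pads are 22 mm wide; open, the fingers measure 114 mm over their backs; the gripper's body (76 mm by 85 mm) begins 54 mm behind the grasp point. The pads swing forward as they close: fully open they stand 13 mm farther back than shut.
Start: joints at [-1.215, 0.213, -0.034, 1.323, 0, 1.571], TCP at [174.164, -468.672, 404.706] pointing down, gripper open.
Joint ranges: [-2.98, 2.98], [-0.74, 1.72], [-1.14, 1.35], [-2.1, 2.04], [-1.57, 1.44], [-3.14, 3.14]. Speed limits (rad/s): [1.89, 1.89, 2.39, 2.57, 3.14, 3.14].

## Interface

Orientations are given as a rotation vector (axis times angle).
In Python, from station import bot, eoat, viewer gives the robot as it stands. The module is installed in compiled form; this text tells all that it offers. Calls block until the motion is done:
- bot.movep(position, orientation): joint-space move of the TCP to a pose.
- bot.movel(position, velocity=150, attitude=None): straight line of the TCP; attitude=None keeps the orientation; velocity is the mean speed in mm/s.
- bot.goto_joints(angles): joint-space move.
- eoat.grip(opening, squeeze=None): finger opening in mm; squeeze is the grip in N (None keeps the last); returns when the fingers have stopped.
- bot.pause(seconds).
- bot.inverse_kinematics(position, orientation): joint angles nearest the present ones, or None.
- viewer.grab_frame(name): name is "scene" or "top" or "wrist"; returns a dict with "color" (400x640x3 uint8, blue, green, red), "fov_y" (degrees; the focal length in pixels is half the picture's height over the tangent of half this angle, whatever the lens; pixels are square), "cx", "cy" (the principal point, pixels), "R" (3x3) and "t" (3): a world point X has camera coordinates R X + t; the wrist camera has in their place "mount" (4x4, takes a point from camera to tool coordinates, whose origin is the TCP and whose axes are the flange's). Camera axes: x right, y down, z forward; pixel columns grow to the right and rows downward; lengths in mm; the calibration is good to about 2 mm. A picture is of the moment at which its call begins: read the wrist's pose just before it. There is no depth.
A pose or a line that the arm cannot do raises bot.MotionError and nothing moves.
- bot.job_done(): hands the job in; it is judged then, once.
Readings, each from a call of its own:
- bot.current_time_s(): time.
- bot.current_qpos(): joint angles.
- bot.current_qvel(): joint speeds.
- bot.current_tau(): joint torques, N m.
- bot.current_ee_pos(): TCP position.
- bot.current_tcp_rot(): TCP orientation.
- bot.current_force(): force on the tool from outside, world axes, zero at the start.
- bot.current_ft_torque(): the same for the moment, N m.
- bot.current_width(): finger opening in mm.
- bot.current_grasp_force(): force on a finger pad.
Only numpy, scipy, OpenCV 4.12 (cv2) and the standard library are available. Lean on these libraries where they do the work, as an engineer would, in place of code of your own. Each camera call takes 0.05 s, during which the arm holds its last target. There are 200 camera calls.

## Task

The white bottle and the cardboard carton have toppled against the preheater and must come off it before it is switched on. Push each one gently back upright on the spot with the fingertips, from behind its leaning top, so that both stand by themselves on their bases; do not grip, lift or carry them, and leave everything else where it is.

Things in the scene. Friction and masses are not known exactly. Their poses are not given: they have to be found in the camera images.
- preheater: fixed low aluminium box (board preheater), 150 (x) x 260 (y) x 55 mm tall, dark flat top. Origin: centre of its underside, z up; x points level from its near long edge (robot side) to the far one. Bottle and carton lean side by side on its near top edge (x -75, z 55 mm), about 165 mm apart; either may be the left one. Their tops overhang it.
- bottle: white bottle, body 50 (x) x 56 (y) x 108 mm, grey cap 34 mm wide up to 140 mm; about 0.2 kg. Origin: centre of its underside, z towards the cap. It leans 30 degrees from upright along the preheater's +x, resting on its bottom edge (local x +25 mm, at z = 0), +x face on the preheater. It balances at 20 degrees of lean; pushed nearer to upright it drops onto its base by itself.
- carton: plain cardboard box of a spare part, 50 (x) x 72 (y) x 130 mm tall, about 0.15 kg. Origin: centre of its underside, z along its height. It leans just as the bottle does, resting on its bottom edge (local x +25 mm, at z = 0), and balances at about 20 degrees of lean.
- board: green phone logic board, 34 x 85 x 4 mm (shield cans to 6 mm), lying on the preheater's top. Origin: centre of its underside. Leave it alone.
- fluxjar: small round jar, 38 mm wide, 36 mm tall, standing on the mat between the two toppled things. Origin: centre of its underside. Leave it alone.
- phone: dark phone lying flat, 150 x 72 x 9 mm, long along its x. Origin: centre of its underside. Leave it alone.
- driver: small screwdriver lying on the bench, 140 mm long along its x, 12 mm thick. Origin: centre of its underside. Leave it alone.
- tweezers: steel tweezers lying flat, 140 mm long along their x, 12 mm wide. Origin: centre of its underside. Leave it alone.
- screwtray: grey open screw tray with four compartments, 90 x 70 x 22 mm. Origin: centre of its underside. Leave it alone.
- spool: metal spool standing on its flat end, 54 mm wide, 38 mm tall. Origin: centre of its underside. Leave it alone.
Things that resemble listed ones, but are neither listed nor needed, are in the scene too. What is shaped like the carton but black is not meant. Leave any purple look-alike of the bottle alone.

How it is judged:
By the outcome, as a careful person would: the job done as asked, in the order asked, and still so for the second after the job is handed in, with the robot touching nothing.
It also fails if it takes over 51 s, if anything falls off the work surface, if the arm or the gripper's body presses on something with over 40 N, if the wrist force passes 120 N, or if a joint passes its speed limit or range.

## Working session

There is one attempt and no reset: what is moved stays moved. The work goes in short steps, each a Python script; the robot and the scene stay as the last script left them, time stands still between calls to the robot, and variables do not carry over. Pictures are saved under pics/ and viewed, at most 10 in all, crops included, and the job is handed in when it is done.

```bash
mkdir -p pics; python3 - <<'E'
from station import bot,viewer
import cv2,pickle
D={}
for n in("scene","top"):
    f=viewer.grab_frame(n);D[n]=f;cv2.imwrite(f"pics/{n}1.png",f["color"])
    print(n,f["fov_y"],f["cx"],f["cy"],f["R"],f["t"])
pickle.dump(D,open("d.pkl","wb"))
print(bot.current_tcp_rot(),bot.current_time_s())
E
```

```text
scene 55.13170551084889 320.99663846013556 200.35457892651772 [[ 0.39938806  0.91677993  0.00193114]
 [ 0.72478689 -0.31445648 -0.61302617]
 [-0.56140283  0.246235   -0.79006024]] [-225.53069502 -311.30840212 1366.04846615]
top 42.93511336400813 325.75439989439104 192.01640717953987 [[-0.00689274 -0.99990039 -0.01231628]
 [-0.99533873  0.00804506 -0.09610457]
 [ 0.09619409  0.01159645 -0.99529504]] [  21.01753707  499.14701075 1220.41193542]
[-3.09101933e+00 -5.55837300e-01  2.41402979e-04] 0.1
```

View pics/scene1.png

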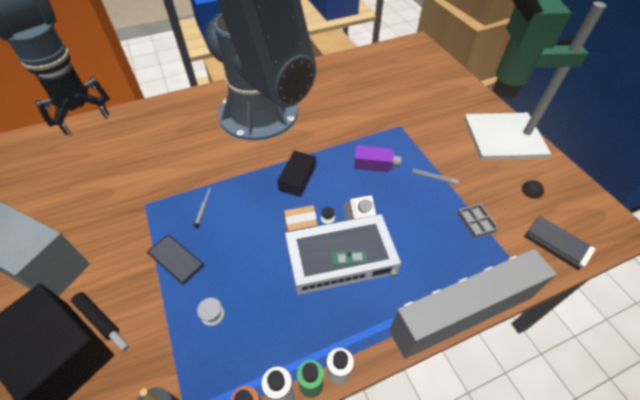

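View pics/top1.png

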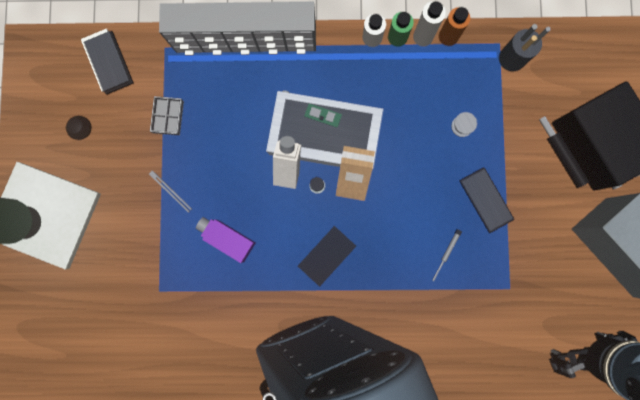

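```bash
python3 - <<'E'
import pickle,cv2
D=pickle.load(open("d.pkl","rb"))
cv2.imwrite("pics/topc.png",cv2.resize(D["top"]["color"][80:210,250:400],None,fx=4.5,fy=4.5,interpolation=cv2.INTER_CUBIC))
E
```

```text
(no output)
```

View pics/topc.png

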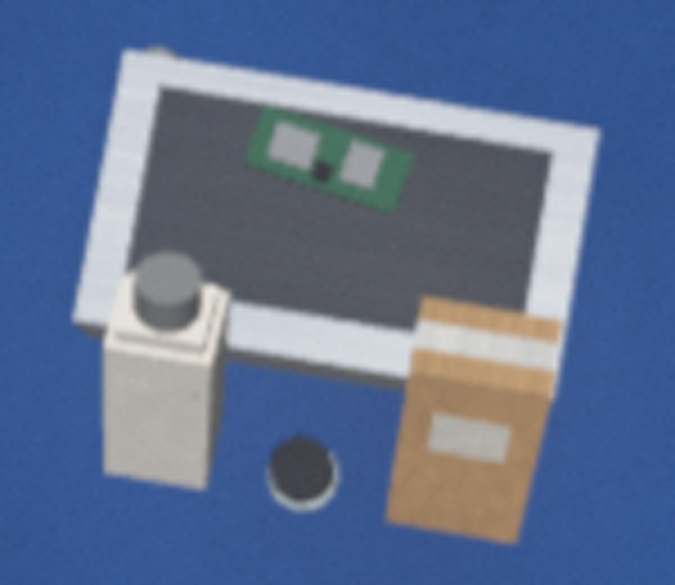

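```bash
cat > h.py <<'E'
import numpy as np
from scipy.optimize import least_squares
from scipy.spatial.transform import Rotation as Ro
def proj(f,X):
    c=np.asarray(X)@np.array(f["R"]).T+f["t"]; F=200/np.tan(np.radians(f["fov_y"]/2))
    return F*c[:,:2]/c[:,2:]+[f["cx"],f["cy"]]
def place(p,P):
    P=np.array(P,float); c,s=np.cos(p[2]),np.sin(p[2])
    return np.c_[p[0]+c*P[:,0]-s*P[:,1],p[1]+s*P[:,0]+c*P[:,1],P[:,2]]
def leaned(P,a=np.radians(30)):   # frame at pivot edge centre
    P=np.array(P,float);x=P[:,0]-25
    return np.c_[x*np.cos(a)+P[:,2]*np.sin(a),P[:,1],P[:,2]*np.cos(a)-x*np.sin(a)]
def fit(f,P,uv,x0):
    r=least_squares(lambda p:(proj(f,place(p,P))-uv).ravel(),x0,x_scale=[100,100,.1]); return r.x,np.abs(r.fun).max()
E
python3 - <<'E'
from h import *
import pickle
from station import bot
f=pickle.load(open("d.pkl","rb"))["top"]
px=lambda a:(np.array(a)+.5)/4.5-.5+[250,80]
pre=fit(f,[[75,130,55],[75,-130,55],[-75,130,55],[-75,-130,55]],px([[124,52],[600,128],[74,320],[557,395]]),[550,0,0])
b=fit(f,leaned([[-25,28,0],[-25,-28,0],[-25,28,108],[0,0,140]]),px([[105,473],[207,490],[105,347],[168,276]]),[450,80,0])
c=fit(f,leaned([[-25,36,0],[-25,-36,0],[-25,36,130],[-25,-36,130],[25,36,130],[25,-36,130]]),px([[387,521],[518,543],[410,375],[552,395],[423,297],[560,320]]),[450,-80,0])
print(pre,b,c,bot.tcp_to_tips,sep="\n")
p=pre[0];R=np.array([[np.cos(p[2]),np.sin(p[2])],[-np.sin(p[2]),np.cos(p[2])]])
for q in(b,c):print("pivot in preheater",R@(q[0][:2]-p[:2]),"expect x -106.75")
E
```

```text
(array([ 6.48905483e+02,  1.82672924e+01, -1.70193967e-01]), np.float64(0.6912606211734271))
(array([ 5.56523422e+02,  1.10977857e+02, -1.76504689e-01]), np.float64(0.42412491994102197))
(array([ 5.26882977e+02, -4.94101759e+01, -1.67106808e-01]), np.float64(0.4154127467093076))
173.4
pivot in preheater [-106.75003308   75.72400122] expect x -106.75
pivot in preheater [-108.7967459   -87.36704061] expect x -106.75
```

```bash
cat >> h.py <<'E'
def push(piv,u_end,ztip=92,name=""):
    from station import bot,eoat,viewer
    import cv2
    x,y,w=piv; e=np.array([np.cos(w),np.sin(w),0])
    best=None
    for s in(1,-1):
        Y=s*np.array([-np.sin(w),np.cos(w),0]);Z=np.array([0,0,-1.])
        rv=Ro.from_matrix(np.c_[np.cross(Y,Z),Y,Z]).as_rotvec()
        P=lambda u,z:np.array([x,y,z+bot.tcp_to_tips])+u*e
        q=[bot.inverse_kinematics(P(u,z),rv) for u,z in((98,230),(98,ztip),(u_end,ztip))]
        if any(k is None for k in q):continue
        d=abs(np.array(q[0])-bot.current_qpos()).max()
        if best is None or d<best[0]:best=(d,rv)
    print(best)
    eoat.grip(0)
    bot.movep(P(98,230),best[1])
    bot.movel(P(98,ztip),120)
    bot.movel(P(82,ztip),40)
    for u in np.arange(79,u_end-1,-(82-u_end)/8):
        bot.movel(P(u,ztip),16); print(round(u,1),np.round(bot.current_force(),1))
    bot.movel(P(u_end,ztip),16)
    bot.pause(.5)
    f=viewer.grab_frame("top");g=viewer.grab_frame("scene")
    bot.movel(P(98,ztip),80); bot.movel(P(98,230),150)
    h=viewer.grab_frame("top")
    cr=lambda a,r0,c0:cv2.resize(a["color"][r0:r0+130,c0:c0+150],None,fx=2.6,fy=2.6,interpolation=cv2.INTER_CUBIC)
    k=np.vstack([np.hstack([cr(f,80,250),cr(g,180,260)]),np.hstack([cr(h,80,250),cr(viewer.grab_frame("scene"),180,260)])])
    cv2.imwrite(f"pics/{name}.png",k[:600,:800]);print(k.shape,bot.current_time_s())
E
python3 -c "
from h import *
push([556.5,111,-.172],38,name='bottle')"
```

```text
(np.float64(1.3582858609103126), array([0.26984405, 3.1299822 , 0.        ]))
79.0 [ 1.2 -0.2  0.5]
73.5 [-0.4 -0.1 -0.1]
68.0 [-0.2  0.4 -0.3]
62.5 [-0.  -0.4 -0.2]
57.0 [0.  0.5 0.3]
51.5 [ 0.8  0.4 -0.3]
46.0 [-0.2  0.5  0.2]
40.5 [ 0.3 -0.1  0.2]
(676, 780, 3) 12.0833
```

View pics/bottle.png

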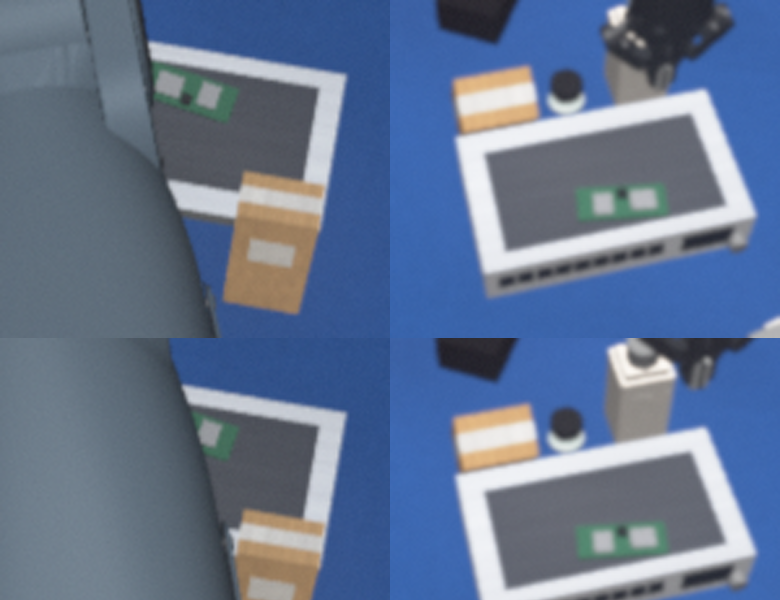

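The lower-right tile shows the bottle standing upright at about (640,395), clear of the preheater. The board, jar and carton haven't moved. Next is the carton.

```bash
python3 -c "
from h import *
push([528,-49.4,-.17],40,name='carton')
from station import bot,viewer
import cv2
bot.goto_joints([-1.215, 0.213, -0.034, 1.323, 0, 1.571])
a=viewer.grab_frame('top');g=viewer.grab_frame('scene')
cr=lambda a,r0,c0:cv2.resize(a['color'][r0:r0+170,c0:c0+150],None,fx=2.6,fy=2.6,interpolation=cv2.INTER_CUBIC)
import numpy as np
cv2.imwrite('pics/fin.png',np.hstack([cr(a,80,250),cr(g,140,260)]));print(bot.current_time_s())
"
```

```text
(np.float64(0.25054908678062376), array([0.26671394, 3.13025048, 0.        ]))
79.0 [ 0.6 -0.1 -0.3]
73.8 [ 0.4 -0.4  0.8]
68.5 [-0.3  0.9  0.6]
63.2 [ 0.7  0.4 -1.1]
58.0 [ 0.4 -0.4  0. ]
52.8 [ 0.  -0.   0.1]
47.5 [-0.1 -0.3  0.3]
42.2 [-0.4 -0.8 -0.7]
(676, 780, 3) 21.4333
23.7
```

View pics/fin.png

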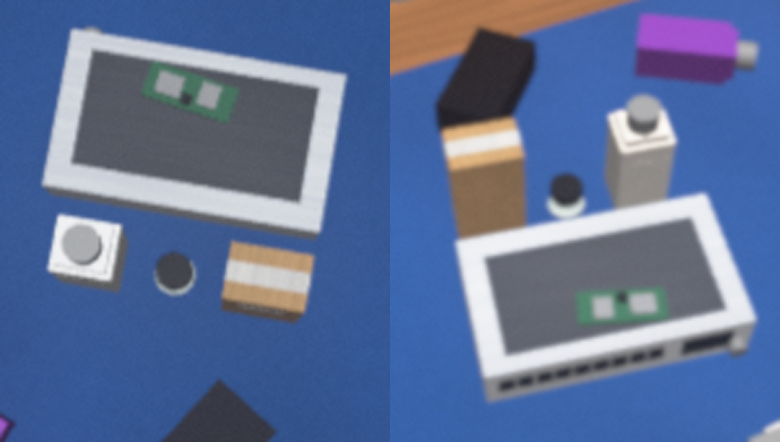

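Both views show the bottle (top view about (82,245)) and the carton (about (268,275)) standing upright and clear of the preheater. The jar and board haven't moved, and the arm is clear.

```bash
python3 -c "
from station import bot
print(bot.job_done())"
```

```text
the job is handed in; nothing more can be done
None
```

The bottle and then the carton were pushed upright on the spot; the last pictures show both standing on their bases clear of the preheater, with the jar and board unmoved, and the job was handed in at about 24 s of robot time.

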